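# Lock the coffee-bean bin with its T-key

### The job

Take the T-key out of its wooden stand, pass its cross-head down through the slot in the plate on top of the coffee-bean bin, press it down gently against the spring and turn it a quarter turn so that it locks under the plate, then let go. The plate is loose-fitted, so feel for the slot, and never force the key against the bin. Leave the other things on the counter where they are.

Things in the scene. Friction and masses are not known exactly. Their poses are not given: they have to be found in the camera images.
- key: the T-key, 61 mm tall, 0.1 kg. Origin: centre of its underside; z up the stem, x along cross-head and handle. From the bottom: steel cross-head 29 (x) x 8 (y) x 7 mm high, square edges; stem 7.5 mm across; collar 26 mm across, at 18.5 to 23.5 mm; neck 11 mm across; flat black handle 44 (x) x 11 (y) mm at 35 to 61 mm
- key_handle (a point): centre of the key's flat black handle, 48 mm above the underside of its cross-head; axes as the key's
- stand: fixed wooden block 64 x 64 x 28 mm with a slot 34 (x) by 14 (y) mm through it; origin at the centre of its underside, x along its slot. At the start the key hangs in it upright by its collar, a little loosely, its underside 9.5 mm above the counter; lift it straight up by 25 mm or more to free it
- bin: fixed stainless bean bin, 150 (x) by 170 (y) mm, black lid with its top 96 mm above the counter; origin at the centre of its underside. On the lid lies a flat steel lock plate 90 x 90 mm, 6 mm proud of the lid, with one slot. The plate's sides stay parallel to the bin's
- slot (a point): nominal centre of the slot's mouth on the plate's top face (102 mm above the counter), axes as the bin's. The slot is 31.5 (x) by 10.5 (y) mm, square-edged. The plate is fastened off-centre by up to 6 mm either way in x and in y, differently each time, and stays so: the true slot must be found by feel on the flat face
- lock_level (a point): 13 mm under the nominal slot centre: height of the key's underside when locked in a cross groove (34 mm along y, 12.5 mm wide) under the plate. A spring plunger (0.5 N/mm) stands in the slot, 5 mm under the top face. The head can turn, either way, when its underside is over 17 mm under the top face; at 18.5 mm the collar meets the plate (7 N). Let go, it springs up into the groove
- mug: white ceramic mug, 80 mm across, 85 mm tall, near the key stand; not part of the job; origin at the centre of its underside as it stands
- jar: small amber glass jar with a steel cap, 64 mm across, 85 mm tall, near the key stand; not part of the job; origin at the centre of its underside as it stands
- pump_bottle: syrup bottle with a brass pump, 66 mm across, 262 mm tall; not part of the job; origin at the centre of its underside as it stands
- cup_stack: stack of paper cups, 92 mm across, 143 mm tall; not part of the job; origin at the centre of its underside as it stands
- spoon: steel spoon lying on the counter, 170 mm long; not part of the job; origin in its middle
- sugar_tin: plain aluminium tin, 76 mm across, 100 mm tall; not part of the job; origin at the centre of its underside as it stands
- bowl: blue bowl, 120 mm across, 45 mm tall; not part of the job; origin at the centre of its underside as it stands
There are look-alikes about, which are no part of the job. There is more than one size of the bin; the one meant has the size given above. What is shaped like the key but white or yellow is not meant.

How it is judged:
On the way, in this order (a step that is already met when the one before it is completed fails the run):
1. the cross-head is through the slot: its underside 16 mm or more below the plate's top, still lined up with the slot (horizontal distance between key and slot below 0.011 m and z of key in the frame of slot below -0.016 m and angle between the x axis of key and the x axis of slot, either way round below 0.3 rad), for 0.05 s.
2. pressed down, the key is turned towards a quarter turn (horizontal distance between key and slot below 0.011 m and z of key in the frame of slot below -0.0105 m and angle between the x axis of key and the y axis of slot, either way round below 0.3 rad), for 0.1 s.
At the end, for the whole second after the job is handed in: the key stands upright (within 7 degrees) in the plate's slot (within 11 mm of the slot's nominal centre), its cross-head across the slot (within 12 degrees of a quarter turn) and sprung up into the groove, underside 10.5 to 15.5 mm below the plate's top face; it is released and at rest (horizontal distance between key and slot below 0.011 m and z of key in the frame of slot between -0.0155 and -0.0105 m and angle between key's own z axis and vertical below 0.12 rad and angle between the x axis of key and the y axis of slot, either way round below 0.22 rad and linear speed of key below 0.02 m/s and contact force between key and the fingers below 0.2 N); the robot touches nothing.
It fails at once if the key is forced against the bin (over 35 N) (contact force between key and bin above 35 N).
It fails at once if one of the other things (mug, jar, bottle, cups, spoon, tin, bowl) is moved by more than 30 mm (distance of any of mug, jar, pump_bottle, cup_stack, spoon, sugar_tin, bowl from where it was at the start of the episode above 0.03 m).
It also fails if it takes over 72 s, if anything falls off the work surface, if the arm or the gripper's body presses on something with over 40 N, if the wrist force passes 120 N, or if a joint passes its speed limit or range.

### The arm

A 7-joint arm with a two-finger parallel gripper is mounted at the origin on the work surface. World frame = base frame: x ahead of the robot, y to its left, z up, the work surface at z = 0. Lengths are in m, angles in rad, forces in N, time in s.
With the tool pointing down it reaches from about 0.4 to 0.9 m from the base axis. Payload 5.5 kg.
Tool frame: the origin (TCP) lies midway between the tips of the shut fingers; the grasp point (between the pads) lies arm.grip_point_offset behind it (arm.grip_point_offset is the distance from the TCP to the grasp point, in m); x points along the fingers, y is the direction in which the jaws open and shut, and the axes are right-handed (so a half turn about x gives the same grasp; the last joint's range is limited). The gripper opens to 85 mm and grips with 20 to 120 N. Pads are 22 mm wide; open, the fingers measure 114 mm over their backs; the gripper's body (76 mm by 85 mm) begins 54 mm behind the grasp point. The pads swing forward as they close: fully open they stand 13 mm farther back than shut.
Start: joints at [0.263, 0.501, -0.427, 1.55, 0.221, 1.138, -0.21], TCP at [0.65, 0, 0.231] pointing down, gripper open.
Joint ranges: [-2.88, 2.88], [-0.31, 2.03], [-1.54, 1.56], [0.2, 2.42], [-1.41, 4.55], [0.19, 2.02], [-2.57, 2.57]. Speed limits (rad/s): [2.57, 2.57, 3.14, 3.14, 3.14, 3.14, 3.14].

### API

Orientations are given as a rotation vector (axis times angle).
In Python, from bench import arm, effector, solve_ik, state, eyes, order gives the robot as it stands. The module is installed in compiled form; this text tells all that it offers. Calls block until the motion is done:
- arm.goto(position, orientation): joint-space move of the TCP to a pose.
- arm.servo_line(position, vel=0.15, orientation=None, force_limit=None): straight line of the TCP; orientation=None keeps the orientation; vel is the mean speed in m/s. With force_limit (N) it stops when the force on the tool has changed by that much, and returns True; else False.
- arm.move_j(angles): joint-space move.
- effector.gripper_to(opening, newtons=None): opening from 0.0 (shut) to 1.0 (fully open); newtons is the grip in N (None keeps the last); returns when the fingers have stopped.
- arm.pause(seconds).
- solve_ik(position, orientation): joint angles nearest the present ones, or None.
- state(): the state.
- eyes.grab_frame(name): name is "scene" or "side" or "wrist"; returns the picture (384x512x3 uint8, red, green, blue); there is no depth.
- eyes.calibration(name): a dict with "fx", "fy", "cx", "cy" (pixels), "world_from_camera" (4x4, takes a point from camera to world coordinates); the wrist camera has in their place "T_tool_cam" (4x4, takes a point from camera to tool coordinates, whose origin is the TCP and whose axes are the tool frame's). Camera axes: x right, y up, looking along -z (the intrinsics and any distortion apply to the point x, -y, -z); pixel columns grow to the right and rows downward; lengths in m; the calibration is good to about 2 mm. A picture is of the moment at which its call begins: read the wrist's pose just before it. calibration takes no time and is no camera call.
A pose or a line that the arm cannot do raises arm.PlanningError and nothing moves.
- order.job_done(): hands the job in, once; it reports no verdict.
The state is a dict: "time": time; "qpos": joint angles; "qd": joint speeds; "joint_efforts": joint torques, N m; "eef_pos": TCP position; "ee_rot": TCP orientation; "force": force on the tool from outside, world axes, zero at the start; "torque": the same for the moment, N m; "opening": opening from 0.0 (shut) to 1.0 (fully open).
Only numpy, scipy, OpenCV 4.12 (cv2) and the standard library are available. Lean on these libraries where they do the work, as an engineer would, in place of code of your own. Each camera call takes 0.05 s, during which the arm holds its last target.

## Working session

There is one attempt and no reset: what is moved stays moved. The work goes in short steps, each a Python script; the robot and the scene stay as the last script left them, time stands still between calls to the robot, and variables do not carry over. Pictures are saved under pics/ and viewed, and the job is handed in when it is done.

```bash
ls; mkdir -p pics
python3 - <<'E'
from bench import arm, effector, solve_ik, state, eyes, order
import cv2, numpy as np
s=state(); print({k:np.round(v,3).tolist() for k,v in s.items()}, arm.grip_point_offset)
for n in ["scene","side","wrist"]:
    c=eyes.calibration(n); print(n,{k:np.round(v,4).tolist() for k,v in c.items()})
    f=eyes.grab_frame(n); cv2.imwrite(f"pics/{n}0.png",cv2.resize(f[:,:,::-1],(800,600),interpolation=cv2.INTER_CUBIC)); cv2.imwrite(f"pics/raw_{n}0.png",f[:,:,::-1])
E
```

```text
pics
{'time': 0.0, 'qpos': [0.263, 0.502, -0.427, 1.551, 0.221, 1.138, -0.21], 'qd': [-0.001, 0.0, 0.0, 0.0, -0.002, 0.001, -0.001], 'joint_efforts': [0.0, -56.952, -5.817, -28.094, 0.011, 0.012, 0.0], 'eef_pos': [0.649, -0.0, 0.23], 'ee_rot': [1.208, 1.211, -1.211], 'force': [0.082, 0.125, -0.423], 'torque': [0.04, 0.018, 0.089], 'opening': 1.001} 0.0187
scene {'fx': 432.4351, 'fy': 432.4351, 'cx': 257.2224, 'cy': 184.8657, 'world_from_camera': [[0.4333, -0.4694, 0.7694, 1.4652], [0.9011, 0.2395, -0.3614, -0.4145], [-0.0147, 0.8499, 0.5268, 0.7423], [0.0, 0.0, 0.0, 1.0]]}
side {'fx': 406.4019, 'fy': 406.4019, 'cx': 258.2412, 'cy': 189.9013, 'world_from_camera': [[-0.9786, 0.1691, -0.1177, 0.433], [-0.2052, -0.7502, 0.6286, 0.6566], [0.018, 0.6392, 0.7688, 0.8745], [0.0, 0.0, 0.0, 1.0]]}
wrist {'fx': 301.4696, 'fy': 301.4696, 'cx': 249.1244, 'cy': 193.3989, 'T_tool_cam': [[-0.0005, 0.3216, -0.9469, -0.1422], [1.0, 0.0003, -0.0004, -0.0008], [0.0002, -0.9469, -0.3216, -0.0834], [0.0, 0.0, 0.0, 1.0]]}
```

View pics/scene0.png

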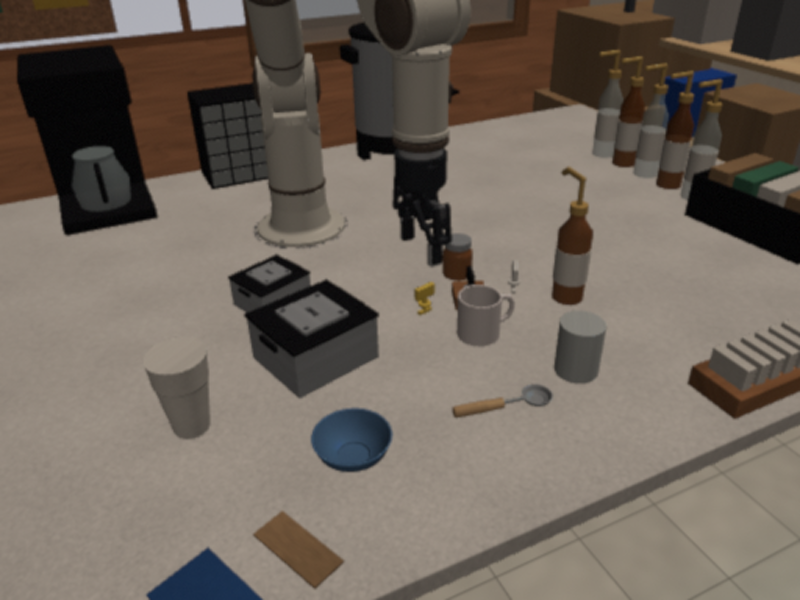

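View pics/side0.png

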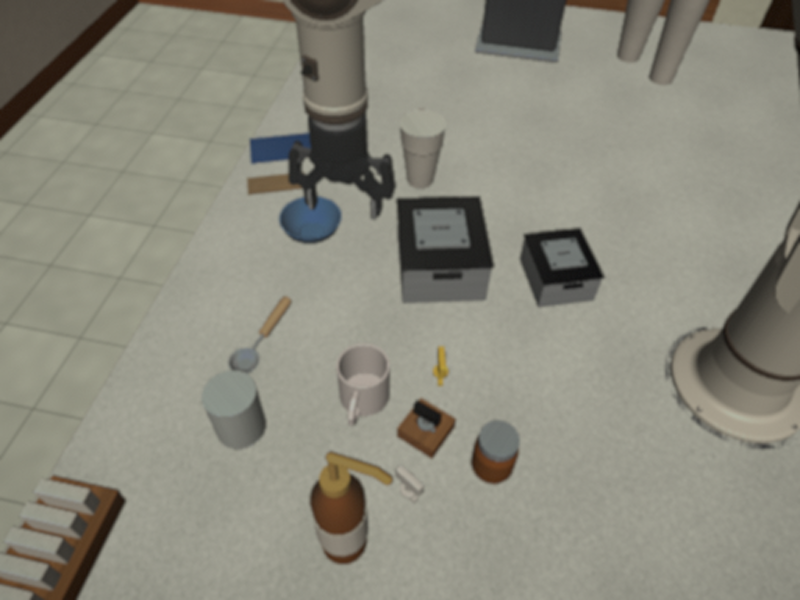

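View pics/wrist0.png

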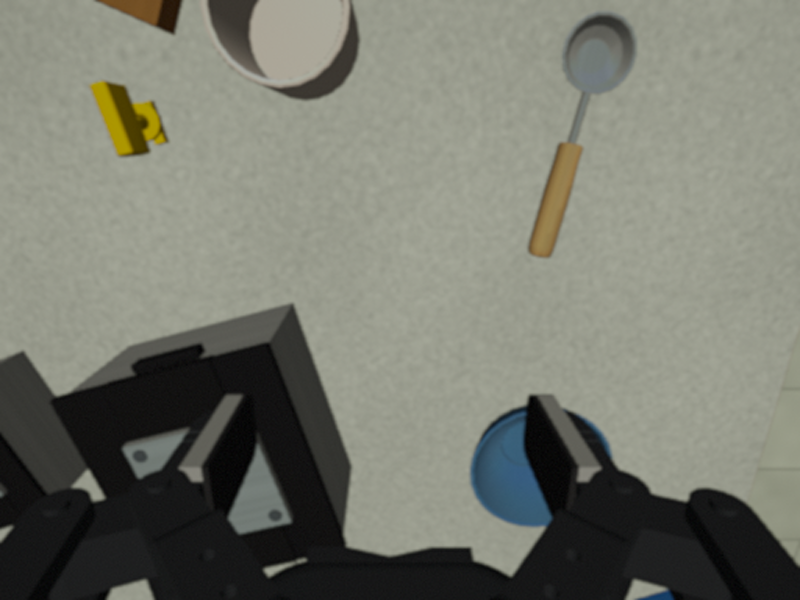

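Candidates for the key: black key in the wooden stand (scene 470,275; side 427,413), yellow key lying loose (scene 425,297; side 441,365), white key (scene 515,275; side 409,482). For the bin there is the large one (scene 313,335; side 444,250) and the small one (scene 270,285; side 562,265). By the description I choose the black key and the large bin, and check both in close crops.

```bash
cat > h.py <<'E'
from bench import arm, effector, solve_ik, state, eyes, order
import cv2, numpy as np
from scipy.spatial.transform import Rotation as R
def Tw(n, s=None):
    c=eyes.calibration(n)
    if n!="wrist": return c, np.array(c["world_from_camera"])
    T=np.eye(4); T[:3,:3]=R.from_rotvec(s["ee_rot"]).as_matrix(); T[:3,3]=s["eef_pos"]
    return c, T@np.array(c["T_tool_cam"])
def ray(n,uv,s=None):
    c,T=Tw(n,s); d=np.array([(uv[0]-c["cx"])/c["fx"],-(uv[1]-c["cy"])/c["fy"],-1.])
    d=T[:3,:3]@d; return T[:3,3],d/np.linalg.norm(d)
def atz(n,uv,z,s=None):
    o,d=ray(n,uv,s); return o+d*(z-o[2])/d[2]
def proj(n,P,s=None):
    c,T=Tw(n,s); p=np.linalg.inv(T)@np.append(P,1); return np.array([c["cx"]+c["fx"]*p[0]/-p[2], c["cy"]+c["fy"]*p[1]/p[2]])
def tri(rays):
    A=np.zeros((3,3));b=np.zeros(3)
    for o,d in rays:
        M=np.eye(3)-np.outer(d,d);A+=M;b+=M@o
    p=np.linalg.solve(A,b); return p,[np.linalg.norm((np.eye(3)-np.outer(d,d))@(p-o)) for o,d in rays]
def down(yaw):  # jaw (tool y) at angle yaw from world x; tool x = down
    x=np.array([0,0,-1.]);y=np.array([np.cos(yaw),np.sin(yaw),0]);z=np.cross(x,y)
    return R.from_matrix(np.c_[x,y,z]).as_rotvec()
def snap(n,name):
    s=state(); f=eyes.grab_frame(n); cv2.imwrite(f"pics/raw_{name}.png",f[:,:,::-1]); 
    np.savez(f"pics/{name}.npz",ee_rot=s["ee_rot"],eef_pos=s["eef_pos"])
    cv2.imwrite(f"pics/{name}.png",cv2.resize(f[:,:,::-1],(800,600),interpolation=cv2.INTER_CUBIC)); return s,f
E
python3 - <<'E'
from h import *
print(np.round(R.from_rotvec(state()["ee_rot"]).as_matrix(),3))
a=cv2.imread("pics/raw_side0.png"); b=cv2.imread("pics/raw_scene0.png")
c1=cv2.resize(a[245:300,245:300],(400,400),interpolation=cv2.INTER_CUBIC)
c2=cv2.resize(b[150:205,270:325],(400,400),interpolation=cv2.INTER_CUBIC)
cv2.imwrite("pics/crop0.png",np.hstack([c1,c2]))
E
```

```text
[[-0.001  1.    -0.   ]
 [ 0.    -0.    -1.   ]
 [-1.    -0.001 -0.   ]]
```

View pics/crop0.png

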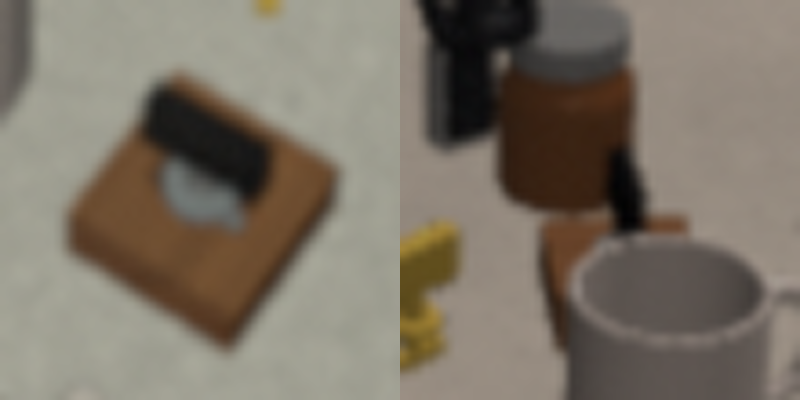

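Run:
```python
from h import *
h,e=tri([ray("side",(273.6,264.3)),ray("scene",(301.3,176.1))]); print("handle",h,e)
g=lambda n,u,v:(u*.64,v*.64)
# stand top corners side crop px
for q in [(180,72),(338,172),(228,325),(68,218)]:
    print("stand corner",np.round(atz("side",(245+q[0]*55/400,245+q[1]*55/400),0.028),3))
# plate corners in side image (800 scale)
for q in [(413,212),(465,209),(470,247),(416,249)]: print("plate",np.round(atz("side",g(0,*q),.102),4))
for q in [(397,200),(480,197),(491,266),(400,270)]: print("lid",np.round(atz("side",g(0,*q),.096),4))
for q in [(363,362),]: print("mug rim",np.round(atz("side",g(0,*q),.085),4))
for q in [(498,440),]: print("jar",np.round(atz("side",g(0,*q),.085),4))
for q in [(335,478),]: print("pump",np.round(atz("side",g(0,*q),.2),4))
```

```text
handle [0.47990968 0.19797888 0.0583346 ] [np.float64(0.0016393635646205764), np.float64(0.0016393635646206096)]
stand corner [0.494 0.156 0.028]
stand corner [0.438 0.182 0.028]
stand corner [0.463 0.242 0.028]
stand corner [0.519 0.216 0.028]
plate [ 0.575  -0.1706  0.102 ]
plate [ 0.4856 -0.1993  0.102 ]
plate [ 0.4636 -0.1071  0.102 ]
plate [ 0.5521 -0.0821  0.102 ]
lid [ 0.6109 -0.2019  0.096 ]
lid [ 0.4638 -0.2443  0.096 ]
lid [ 0.4235 -0.0771  0.096 ]
lid [ 0.5696 -0.0347  0.096 ]
mug rim [0.5867 0.148  0.085 ]
jar [0.3757 0.2319 0.085 ]
pump [0.5568 0.3791 0.2   ]
```

Run:
```python
from h import *
d=np.deg2rad
for p,y in [((.517,-.14,.21),106),((.517,-.14,.13),16),((.517,-.14,.13),-74),((.48,.199,.17),65),((.48,.199,.04),65)]:
    q=solve_ik(p,down(d(y))); print(y,None if q is None else np.round(q,2))
arm.goto((.517,-.14,.22),down(d(106))); snap("wrist","w1"); print(state()["time"])
arm.goto((.48,.199,.19),down(d(65))); snap("wrist","w2"); print(state()["time"])
```

```text
106 [ 0.87  0.39 -0.81  1.85  0.33  1.03  1.78]
16 [ 0.58  0.43 -0.45  1.93  0.25  0.84  0.28]
-74 [ 0.33  0.4  -0.14  1.93  0.08  0.81 -1.14]
65 [ 0.16  0.4  -0.74  1.93  0.33  0.94  0.4 ]
65 [ 0.03  0.6  -0.59  2.    0.51  0.69  0.25]
1.9417
3.2833
```

View pics/w1.png

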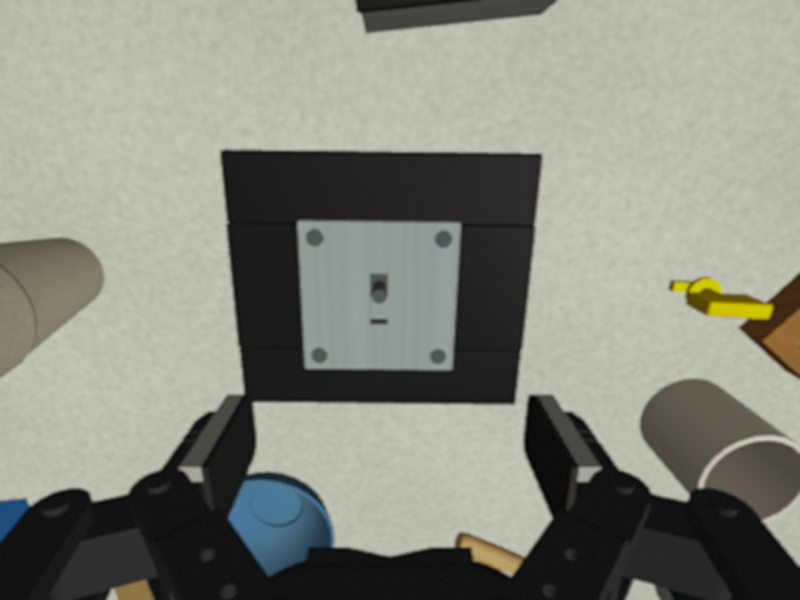

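View pics/w2.png

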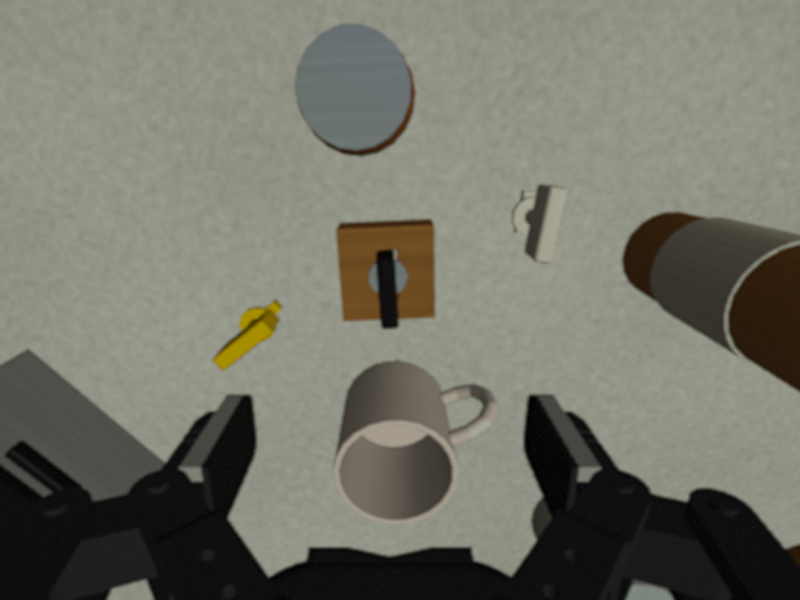

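Run:
```python
import cv2,numpy as np
a=cv2.imread("pics/raw_w1.png"); b=cv2.imread("pics/raw_w2.png")
c1=cv2.resize(a[135:240,185:300],(0,0),fx=3.4,fy=3.4,interpolation=cv2.INTER_CUBIC)
c2=cv2.resize(b[135:240,185:300],(0,0),fx=3.4,fy=3.4,interpolation=cv2.INTER_CUBIC)
c3=cv2.resize(a[165:215,220:265],(0,0),fx=7,fy=7,interpolation=cv2.INTER_CUBIC)
cv2.imwrite("pics/crop1.png",np.hstack([c1,c2])); cv2.imwrite("pics/crop2.png",c3)
```

```text
(no output)
```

View pics/crop1.png

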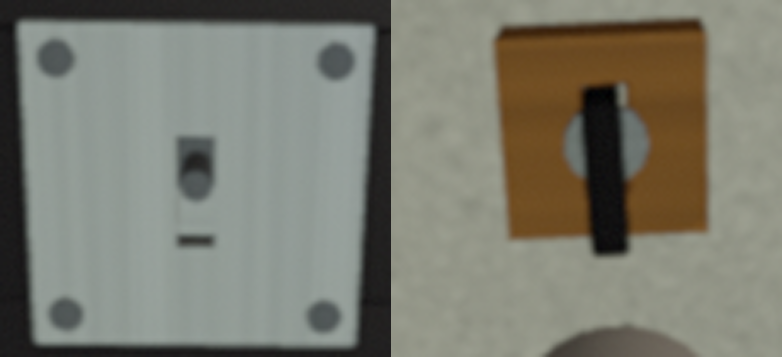

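View pics/crop2.png

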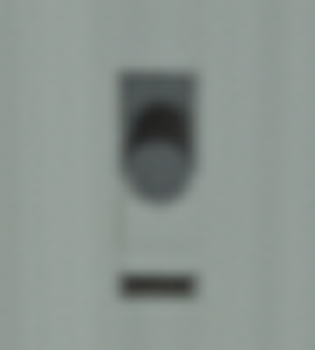

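```bash
cat > fit.py <<'E'
from h import *
from scipy.optimize import minimize
def box(c,yaw,L,W,z0,z1,tx=0,ty=0):
    u=np.array([np.cos(yaw),np.sin(yaw),0]);v=np.array([-u[1],u[0],0]);return [np.array([c[0],c[1],0])+a*L/2*u+b*W/2*v+np.array([0,0,z]) for a in(-1,1) for b in(-1,1) for z in(z0,z1)]
S=8
def hullmask(pts,roi):
    x0,y0,x1,y1=roi; p=(np.array(pts)+.5-np.array([x0,y0]))*S
    m=np.zeros(((y1-y0)*S,(x1-x0)*S),np.float32); cv2.fillConvexPoly(m,cv2.convexHull(np.round(p).astype(np.int32)),1.)
    return cv2.resize(m,(x1-x0,y1-y0),interpolation=cv2.INTER_AREA)
E
python3 - <<'E'
from fit import *
w2=dict(np.load("pics/w2.npz")); 
views=[("wrist","w2",w2,(225,150,275,220)),("side","side0",None,(255,248,292,280))]
masks=[]
for n,f,s,r in views:
    g=cv2.imread(f"pics/raw_{f}.png").astype(float).max(2)[r[1]:r[3],r[0]:r[2]]
    m=np.clip((85-g)/(85-25),0,1); masks.append(m); print(f,m.sum())
def cost(p,sel=(0,1),ret=False):
    c=0
    for i in sel:
        n,f,s,r=views[i]
        pts=[proj(n,P,s) for P in box(p[:2],p[2],.044,.011,p[3]-.013,p[3]+.013)]
        c+=np.abs(hullmask(pts,r)-masks[i]).sum()/masks[i].sum()
    return c
for sel in [(0,),(1,),(0,1)]:
    best=None
    for z0 in ((.0575,) ):
        p0=np.array([.479,.199,np.deg2rad(-25),z0])
        r=minimize(cost,p0,args=(sel,),method="Nelder-Mead",options=dict(initial_simplex=p0+np.vstack([np.zeros(4),np.diag([.004,.004,.1,.004])]),maxiter=600))
    print(sel,np.round(r.x[:2],4),np.rad2deg(r.x[2]),r.x[3],r.fun)
w1=dict(np.load("pics/w1.npz"))
print("slot",atz("wrist",(242.7,191.4),.102,w1))
# slot ends
a=atz("wrist",(242.7,175.0),.102,w1);b=atz("wrist",(242.7,208),.102,w1);print(a,b,np.linalg.norm(a-b),(a+b)/2)
for q in [(297,220),(462,222),(453,370),(304,370)]: print("plate",np.round(atz("wrist",(q[0]*.64,q[1]*.64),.102,w1),4))
L=[atz("wrist",(q[0]*.64,q[1]*.64),.096,w1) for q in [(222,151),(541,155),(515,403),(246,402)]]; print(np.round(L,4),"mean",np.mean(L,0))
for i in range(4): v=L[(i+1)%4]-L[i]; print(np.linalg.norm(v),np.rad2deg(np.arctan2(v[1],v[0])))
E
```

```text
w2 516.3666666666667
side0 132.10000000000002
(0,) [0.482  0.1962] -22.399885624024034 0.05509936659095836 0.2100977987218385
(1,) [0.4815 0.196 ] -24.844217703768095 0.060253780854387526 0.4975791698208427Traceback (most recent call last):
  File "<stdin>", line 19, in <module>
    res = _minimize_neldermead(fun, x0, args, callback, bounds=bounds,
                               **options)
    fsim[j] = func(sim[j])
              ~~~~^^^^^^^^
    fx = function(np.copy(x), *(wrapper_args + args))
  File "<stdin>", line 12, in cost
  File "h.py", line 15, in proj
    c,T=Tw(n,s); p=np.linalg.inv(T)@np.append(P,1); return np.array([c["cx"]+c["fx"]*p[0]/-p[2], c["cy"]+c["fy"]*p[1]/p[2]])
        ~~^^^^^
  File "h.py", line 5, in Tw
    c=eyes.calibration(n)
ValueError: time passes only in moves, steps and waits
```

```bash
python3 - <<'E'
import re
t=open("h.py").read()
t=t.replace("def Tw(","CAL={}\ndef cal(n):\n    if n not in CAL: CAL[n]={k:np.array(v) for k,v in eyes.calibration(n).items()}\n    return CAL[n]\ndef Tw(").replace("c=eyes.calibration(n)\n","c=cal(n)\n")
open("h.py","w").write(t)
E
python3 - <<'E'
from fit import *
print(state()["time"])
w2=dict(np.load("pics/w2.npz")); w1=dict(np.load("pics/w1.npz"))
views=[("wrist","w2",w2,(225,150,275,220)),("side","side0",None,(255,248,292,280))]
masks=[]
for n,f,s,r in views:
    g=cv2.imread(f"pics/raw_{f}.png").astype(float).max(2)[r[1]:r[3],r[0]:r[2]]
    m=np.clip((75-g)/(75-25),0,1); masks.append(m); print(f,m.sum())
def cost(p,sel=(0,1)):
    c=0
    for i in sel:
        n,f,s,r=views[i]
        pts=[proj(n,P,s) for P in box(p[:2],p[2],.044,.011,p[3]-.013,p[3]+.013)]
        c+=np.abs(hullmask(pts,r)-masks[i]).sum()/masks[i].sum()
    return c
for sel in [(0,),(1,),(0,1)]:
    p0=np.array([.479,.199,np.deg2rad(-25),.0575])
    r=minimize(cost,p0,args=(sel,),method="Nelder-Mead",options=dict(initial_simplex=p0+np.vstack([np.zeros(4),np.diag([.004,.004,.1,.004])]),maxiter=600))
    print(sel,np.round(r.x[:2],4),np.rad2deg(r.x[2]),r.x[3],r.fun)
p=r.x
im=[]
for i,(n,f,s,rr) in enumerate(views):
    a=cv2.imread(f"pics/raw_{f}.png"); k=8
    x0,y0,x1,y1=rr; a=cv2.resize(a[y0:y1,x0:x1],None,fx=k,fy=k,interpolation=cv2.INTER_CUBIC)
    for B,col in [(box(p[:2],p[2],.044,.011,p[3]-.013,p[3]+.013),(0,255,0)),(box(p[:2],p[2],.064,.064,0,.028),(255,0,0))]:
        q=[((proj(n,P,s)+.5-[x0,y0])*k).astype(int) for P in B]
        for u in range(8):
            for v in range(u):
                if bin(u^v).count("1")==1: cv2.line(a,tuple(map(int,q[u])),tuple(map(int,q[v])),col,1)
    o=np.zeros((600,400,3),np.uint8); o[:a.shape[0],:min(400,a.shape[1])]=a[:600,:400]; im.append(o)
cv2.imwrite("pics/ov1.png",np.hstack(im))
a=atz("wrist",(242.7,175.0),.102,w1);b=atz("wrist",(242.7,208),.102,w1);print("slot",a,b,np.linalg.norm(a-b),(a+b)/2)
P=[atz("wrist",(q[0]*.64,q[1]*.64),.102,w1) for q in [(297,220),(462,222),(453,370),(304,370)]]; print("plate",np.round(P,4),np.mean(P,0))
L=[atz("wrist",(q[0]*.64,q[1]*.64),.096,w1) for q in [(222,151),(541,155),(515,403),(246,402)]]; print(np.round(L,4),"mean",np.mean(L,0))
for i in range(4): v=L[(i+1)%4]-L[i]; print(np.linalg.norm(v),np.rad2deg(np.arctan2(v[1],v[0])))
E
```

```text
3.2833
w2 501.6
side0 122.67999999999998
(0,) [0.4815 0.1964] -22.52729146877291 0.05516838829880659 0.2462420255183413
(1,) [0.4792 0.1982] -24.289747752740055 0.059995849609374985 0.5966335180958592
(0, 1) [0.4816 0.1964] -22.519255989821502 0.05741994412892308 0.8574415396164294
slot [ 0.50670575 -0.14861024  0.102     ] [ 0.53721573 -0.14010457  0.102     ] 0.031673414951404806 [ 0.52196074 -0.1443574   0.102     ]
plate [[ 0.4898 -0.2003  0.102 ]
 [ 0.4658 -0.1126  0.102 ]
 [ 0.5533 -0.0886  0.102 ]
 [ 0.5785 -0.1765  0.102 ]] [ 0.52187452 -0.14451297  0.102     ]
[[ 0.4659 -0.248   0.096 ]
 [ 0.4206 -0.0821  0.096 ]
 [ 0.5675 -0.041   0.096 ]
 [ 0.6144 -0.2077  0.096 ]] mean [ 0.51708091 -0.1446975   0.096     ]
0.1719657406145986 105.2859820971509
0.1525397721318859 15.630115504552935
0.1732100939539054 -74.27496269273422
0.15386464874788244 -164.8343256825836
```

View pics/ov1.png

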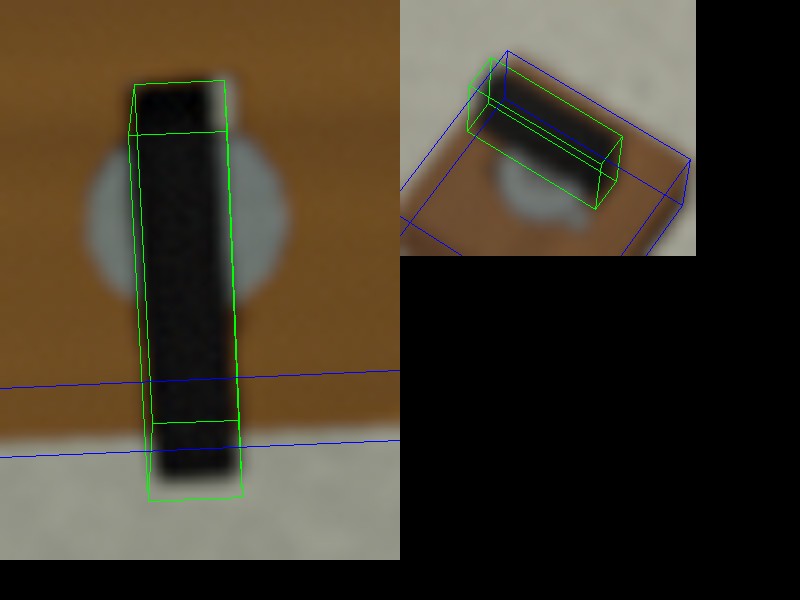

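Run:
```python
from h import *
arm.goto((.481,.197,.11),down(np.deg2rad(67))); s,f=snap("wrist","w3"); print(s["time"],s["eef_pos"],s["force"])
```

```text
3.7 [0.48074788 0.19629045 0.10976726] [1.19236171 0.46442293 0.31219423]
```

View pics/w3.png

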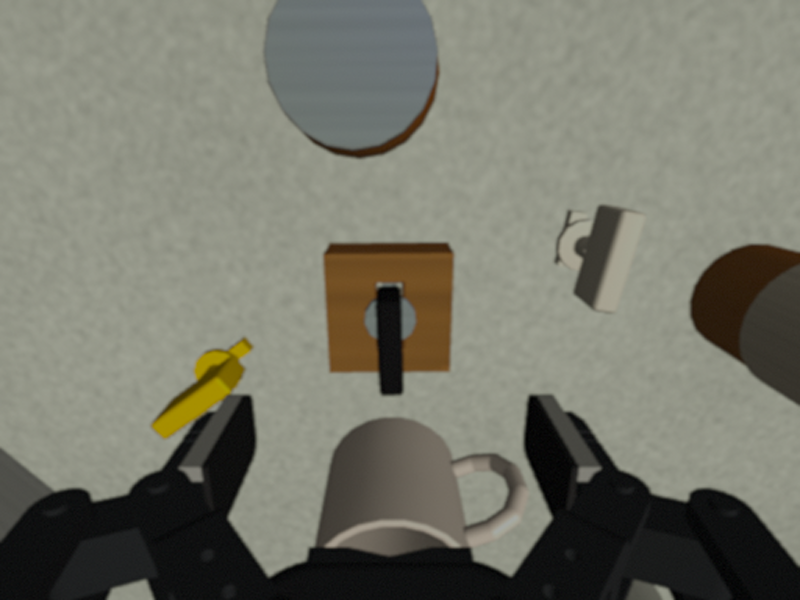

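Run:
```python
from fit import *
w={n:dict(np.load(f"pics/{n}.npz")) for n in("w2","w3")}
views=[("wrist","w2",w["w2"],(225,150,275,220)),("wrist","w3",w["w3"],(225,172,275,262))]
masks=[]
for n,f,s,r in views:
    a=cv2.imread(f"pics/raw_{f}.png").astype(float).max(2)[r[1]:r[3],r[0]:r[2]]
    m=np.clip((70-a)/(70-20),0,1)
    k,l,st,_=cv2.connectedComponentsWithStats((m>.3).astype(np.uint8)); j=1+st[1:,4].argmax(); m=m*(cv2.dilate((l==j).astype(np.uint8),np.ones((3,3))))
    masks.append(m); print(f,m.sum(),st[j])
def cost(p,sel):
    c=0
    for i in sel:
        n,f,s,r=views[i]
        pts=[proj(n,P,s) for P in box(p[:2],p[2],.044,.011,p[3]-.013,p[3]+.013)]
        c+=np.abs(hullmask(pts,r)-masks[i]).sum()/masks[i].sum()
    return c
for sel in [(0,),(1,),(0,1)]:
    p0=np.array([.481,.197,np.deg2rad(-23),.0575])
    r=minimize(cost,p0,args=(sel,),method="Nelder-Mead",options=dict(initial_simplex=p0+np.vstack([np.zeros(4),np.diag([.004,.004,.1,.004])]),maxiter=600))
    print(sel,np.round(r.x[:2],4),np.rad2deg(r.x[2]),r.x[3],r.fun)
```

```text
w2 485.67999999999995 [ 16  10  14  50 515]
w3 972.56 [  15   11   18   69 1005]
(0,) [0.4904 0.1916] -21.58852503307639 0.019647537952544154 0.11724026107725252
(1,) [0.4882 0.1932] -21.35029825710968 0.036764736470120005 0.07740075162457843
(0, 1) [0.4901 0.1922] -21.349223825429245 0.026468682681712995 0.2538792302147979
```

Run:
```python
from h import *
o=down(np.deg2rad(67.5))
print(arm.servo_line((.482,.196,.040),vel=.08,orientation=o,force_limit=8), state()["eef_pos"])
effector.gripper_to(0.0,60); s=state(); print(s["time"],s["opening"],s["eef_pos"],s["force"],s["torque"])
arm.servo_line((.482,.196,.075),vel=.06); s=state(); print(s["time"],s["opening"],s["eef_pos"],s["force"])
arm.servo_line((.482,.196,.17),vel=.12);snap("wrist","w4"); snap("side","s4"); s=state(); print(s["time"],s["opening"],s["eef_pos"],s["force"],s["torque"])
```

```text
False [0.48231922 0.19630566 0.04033581]
5.4417 0.11455046888882685 [0.48215775 0.19600195 0.04021355] [-0.35897704 -1.46583144  2.41580989] [-0.0977456   0.04655278  0.00964421]
6.175 0.12288508311516441 [0.48203851 0.19576227 0.07504976] [-1.02415699  0.23825266 -1.08042362]
7.2167 0.12291786794885698 [0.48133687 0.19563427 0.16905318] [-0.20675092  0.98687119 -0.79582912] [-0.04223691  0.02521231  0.06865978]
```

View pics/w4.png

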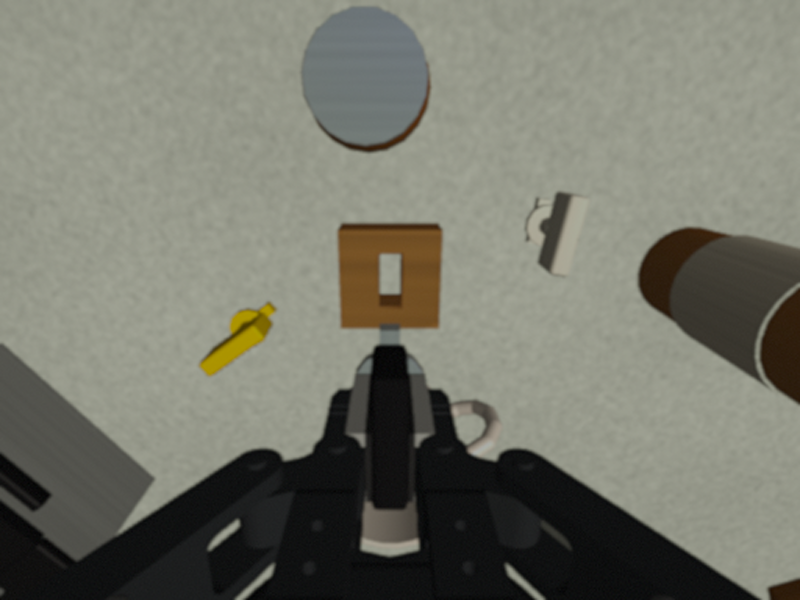

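View pics/s4.png

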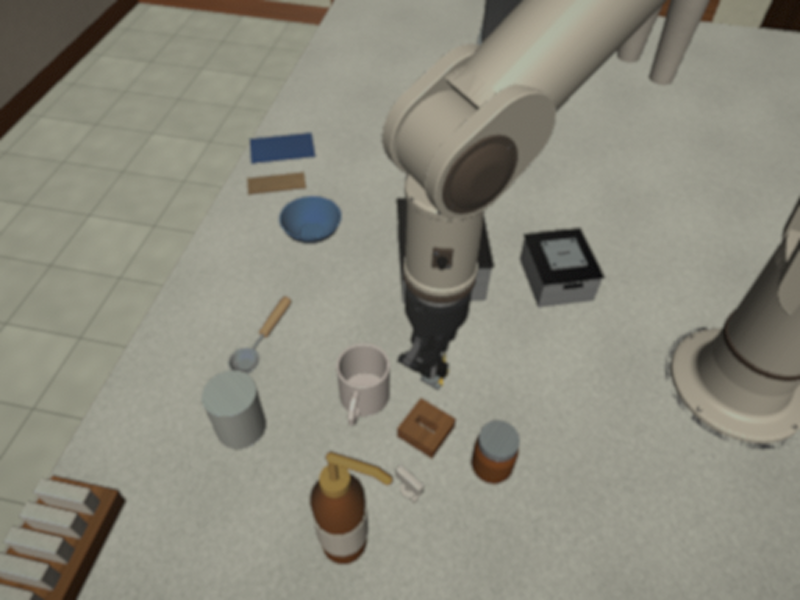

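Run:
```python
from h import *
a=cv2.imread("pics/raw_w4.png"); cv2.imwrite("pics/crop4.png",cv2.resize(a[195:260,215:285],None,fx=9,fy=9,interpolation=cv2.INTER_CUBIC))
c=cal("wrist");T=np.linalg.inv(c["T_tool_cam"])
def pt(P): p=T@np.append(P,1); return np.array([c["cx"]+c["fx"]*p[0]/-p[2], c["cy"]+c["fy"]*p[1]/p[2]])
for kz in (-.003,0,.003):
    for nm,P in [("headbot",(.0307,0,kz-.0145)),("headtop",(.0237,0,kz-.0145)),("collar near top",(.0072,0,kz-.013)),("handle end top",(-.0303,0,kz-.022)),("handle end bot",(-.0043,0,kz-.022)),("handle far top",(-.0303,0,kz+.022))]:
        print(kz,nm,np.round(pt(np.array(P)),1), np.round((pt(np.array(P))-[215,195])*9))
```

```text
-0.003 headbot [248.8 205. ] [305.  90.]
-0.003 headtop [248.8 209.2] [304. 128.]
-0.003 collar near top [248.8 223.1] [304. 253.]
-0.003 handle end top [248.7 240.8] [303. 413.]
-0.003 handle end bot [248.8 216.1] [304. 190.]
-0.003 handle far top [248.8 326.3] [ 304. 1182.]
0 headbot [248.8 209.5] [305. 131.]
0 headtop [248.8 213.9] [304. 170.]
0 collar near top [248.8 228.2] [304. 298.]
0 handle end top [248.7 247.3] [303. 471.]
0 handle end bot [248.8 221.7] [304. 240.]
0 handle far top [248.8 331.5] [ 304. 1229.]
0.003 headbot [248.8 214. ] [305. 171.]
0.003 headtop [248.8 218.5] [304. 212.]
0.003 collar near top [248.8 233.1] [304. 343.]
0.003 handle end top [248.7 253.6] [303. 528.]
0.003 handle end bot [248.8 227.2] [304. 289.]
0.003 handle far top [248.8 336.6] [ 304. 1275.]
```

View pics/crop4.png

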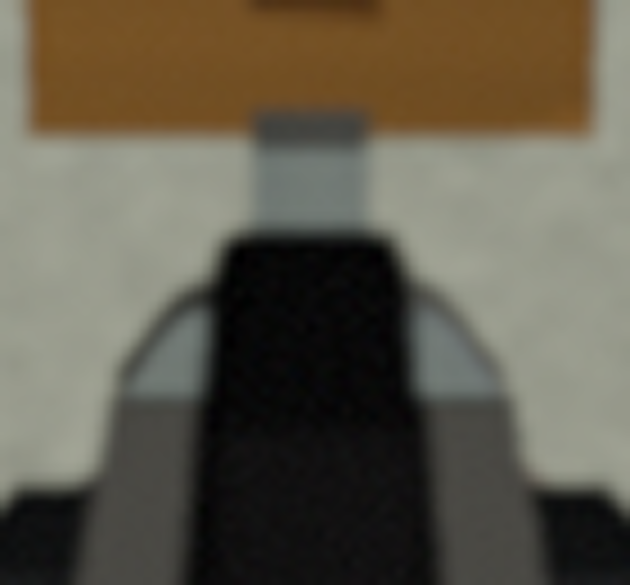

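Run:
```python
from h import *
o=down(np.deg2rad(105.5))
arm.goto((.5235,-.1443,.18),o)
arm.servo_line((.5235,-.1443,.150),vel=.06); arm.pause(.3)
s,f=snap("wrist","w5"); print(s["time"],s["eef_pos"],s["force"],s["torque"],np.rad2deg(R.from_rotvec(s["ee_rot"]).as_matrix()@[0,1,0]))
cv2.imwrite("pics/crop5.png",cv2.resize(f[170:270,200:300,::-1],None,fx=6,fy=6,interpolation=cv2.INTER_CUBIC))
```

```text
9.4583 [ 0.52371482 -0.14442525  0.15032029] [ 0.93777752  0.15825123 -0.49503524] [ 0.02177568 -0.00066315  0.01586469] [-1.53039059e+01  5.52140942e+01 -2.48633683e-02]
```

View pics/crop5.png

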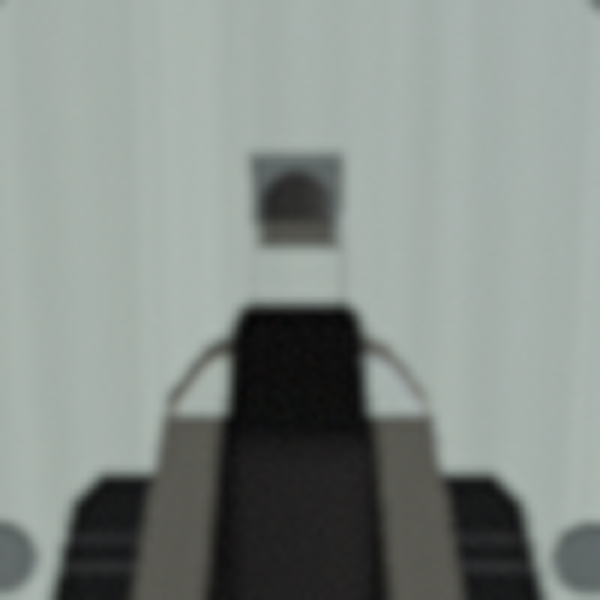

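Run:
```python
from h import *
c=cal("wrist");T=c["T_tool_cam"]
def att(uv,x):
    d=T[:3,:3]@np.array([(uv[0]-c["cx"])/c["fx"],-(uv[1]-c["cy"])/c["fy"],-1.]); o=T[:3,3]; return o+d*(x-o[0])/d[0]
g=lambda u,v:(u/6+200-.0,v/6+170)
for hx in (.0307,): print("head bot end",att(g(298,220),hx)[1:]+[0,.0145],"head top end",att(g(298,244),hx-.007)[1:]+[0,.0145])
print("slot",att(g(296.5,155),.0483)[1:]+[0,.01575], "width",att(g(343,155),.0483)[1]-att(g(250,155),.0483)[1], "headw",att(g(336,220),.0307)[1]-att(g(260,220),.0307)[1],att(g(341,244),.0237)[1]-att(g(254,244),.0237)[1])
```

```text
head bot end [ 0.00103114 -0.00158412] head top end [ 0.00102044 -0.00177096]
slot [ 0.00089016 -0.00124622] width 0.010374107189487159 headw 0.007789992880859962 0.0085958449205199
```

Run:
```python
from h import *
arm.servo_line((.5239,-.1443,.137),vel=.04); arm.pause(.2); s=state(); print(s["eef_pos"],s["force"])
h=arm.servo_line((.5239,-.1443,.128),vel=.012,force_limit=5); s=state(); print(h,s["time"],s["eef_pos"],s["force"],s["torque"])
arm.pause(.2); s=state(); print(s["eef_pos"],s["force"],s["torque"])
```

```text
[ 0.52407575 -0.14425766  0.13716801] [-0.29114301  0.3797866  -0.77488666]
False 11.0833 [ 0.52395067 -0.14426587  0.12804402] [-0.42517883  0.14696543 -0.92499254] [0.02330552 0.010447   0.03598185]
[ 0.52395505 -0.14427747  0.12808761] [ 0.36025273  0.75788255 -0.66373634] [-0.00663171  0.00813451  0.06992906]
```

It went in without contact force (about 4.6 mm deep). Now pressing on against the spring.

Run:
```python
from h import *
for z in (.122,.118,.1155,.1147):
    h=arm.servo_line((.5239,-.1443,z),vel=.012,force_limit=6); arm.pause(.1); s=state(); print(h,s["time"],s["eef_pos"],s["force"],s["torque"],s["opening"])
    if h: break
snap("wrist","w6")
```

```text
False 12.0333 [ 0.52408524 -0.14433279  0.12217041] [ 0.33683636 -0.05055628  1.81777695] [-0.03760578 -0.03112629 -0.00793969] 0.11932382009582265
False 12.6167 [ 0.52409154 -0.14428441  0.11814176] [-0.09532795 -0.55763965  3.93691732] [-0.04765093  0.00610469 -0.01099526] 0.11639888672752766
False 13.075 [ 0.52405459 -0.14431805  0.11562412] [-0.30266362 -0.09199846  4.59811441] [-0.02499238 -0.05145086  0.00401802] 0.11961658647272602
False 13.425 [ 0.52407548 -0.14429897  0.11483763] [-0.84983464 -0.83832263  4.89803532] [-0.02726766 -0.01736692  0.03590565] 0.11858611539320767
```

View pics/w6.png

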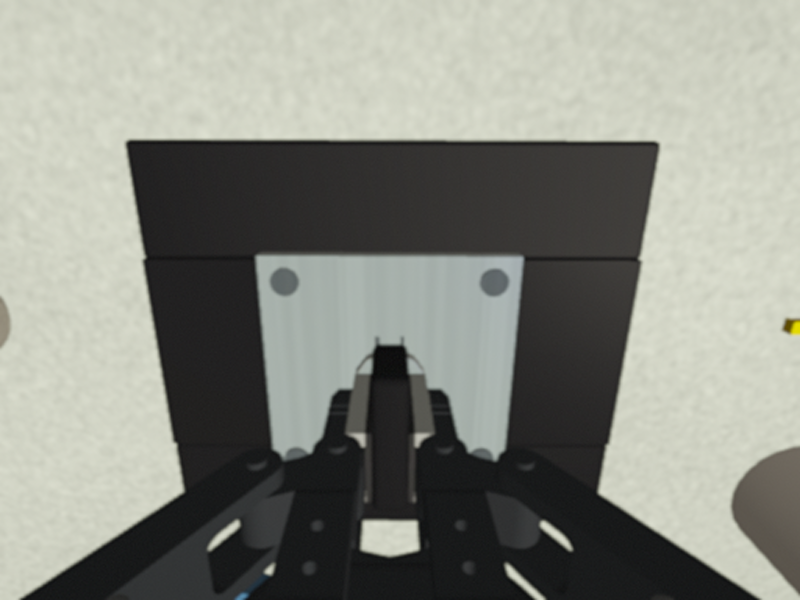

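Run:
```python
from h import *
for z in (.1142,.1137,.1132,.1127):
    h=arm.servo_line((.5239,-.1443,z),vel=.006,force_limit=5); arm.pause(.15)
    S=[]
    for _ in range(4): arm.pause(.03); S.append(state())
    F=np.mean([s["force"] for s in S],0); s=S[-1]; print(h,s["time"],s["eef_pos"],F,s["opening"])
    if h or F[2]>8.5: break
```

```text
False 14.0083 [ 0.52406665 -0.14431585  0.11437029] [-0.14414791 -0.45237128  5.54743759] 0.11789618766888937
False 14.5417 [ 0.52416645 -0.14435752  0.11411463] [-0.67936928 -0.37187894  7.35179471] 0.11840103428548324
False 15.075 [ 0.52429704 -0.14430428  0.1140147 ] [-1.52671521e+00  3.10576567e-03  1.08705511e+01] 0.1198618248917778
```

```bash
cat > turn.py <<'E'
from h import *
K=np.array([.52245,-.1442]); ky,kz=.0005,-.0015
def tcp(th,z,K=K):
    t=np.deg2rad(th); ty=np.array([np.cos(t),np.sin(t)]); tz=np.array([np.sin(t),-np.cos(t)])
    return np.r_[K-ky*ty-kz*tz,z]
def favg(n=3):
    S=[]
    for _ in range(n): arm.pause(.03); S.append(state())
    return S[-1],np.mean([s["force"] for s in S],0),np.mean([s["torque"] for s in S],0)
E
python3 - <<'E'
from turn import *
def line(th,z,lim):
    return arm.servo_line(tcp(th,z),vel=.01,orientation=down(np.deg2rad(th)),force_limit=lim)
line(105.5,.1146,8); s,F,M=favg(); print(s["time"],s["eef_pos"],F,M)
for th in (98,90,82):
    t0=s["time"]; h=line(th,.1146,7); s,F,M=favg(); y=R.from_rotvec(s["ee_rot"]).as_matrix()[:,1]
    print(th,h,round(s["time"],2),np.round(s["eef_pos"],4),np.round(F,2),np.round(M,3),np.rad2deg(np.arctan2(y[1],y[0])))
    if h or np.linalg.norm(F[:2])>8 : break
E
```

```text
15.4667 [ 0.52409476 -0.14433218  0.11474617] [-0.42438091 -0.1572833   5.52003258] [-0.02993937  0.05812903 -0.00626303]
98 False 15.85 [ 0.5241 -0.1445  0.1148] [0.86 0.   5.57] [-0.024  0.008 -0.003] 98.00294589838843
90 False 16.24 [ 0.5241 -0.1447  0.1148] [-0.18 -0.37  4.99] [-0.006  0.005 -0.021] 90.00200760332869
82 False 16.63 [ 0.524  -0.1448  0.1148] [ 0.32 -0.14  5.39] [0.024 0.016 0.003] 82.00642735412904
```

Run:
```python
from turn import *
for th in (72,62,52,42,33,24,15.5):
    h=arm.servo_line(tcp(th,.1146),vel=.01,orientation=down(np.deg2rad(th)),force_limit=7); s,F,M=favg(); y=R.from_rotvec(s["ee_rot"]).as_matrix()[:,1]
    print(th,h,round(s["time"],2),np.round(s["eef_pos"],4),np.round(F,2),np.round(M,3),np.rad2deg(np.arctan2(y[1],y[0])))
    if h or np.linalg.norm(F[:2])>8 : break
snap("wrist","w7")
```

```text
72 False 17.06 [ 0.5239 -0.1451  0.1148] [0.11 0.05 4.85] [-0.005 -0.012  0.021] 72.00543072893501
62 False 17.48 [ 0.5238 -0.1453  0.1148] [0.14 0.13 5.11] [ 0.023 -0.004 -0.009] 62.00695404345793
52 False 17.91 [ 0.5236 -0.1455  0.1148] [ 0.52 -0.18  5.57] [ 0.022 -0.01  -0.001] 52.006953063974755
42 False 18.33 [ 0.5234 -0.1456  0.1148] [ 0.4  -0.14  4.88] [-0.009 -0.06   0.003] 42.00770077555817
33 False 18.74 [ 0.5231 -0.1457  0.1148] [ 0.35 -0.54  5.38] [-0.021 -0.041  0.002] 33.00554565723117
24 False 19.15 [ 0.5229 -0.1458  0.1148] [ 0.64 -0.33  5.44] [ 0.022 -0.042 -0.007] 24.00104281300696
15.5 False 19.55 [ 0.5226 -0.1458  0.1148] [0.31 0.17 4.64] [ 0.014 -0.053  0.006] 15.501155111576463
```

View pics/w7.png

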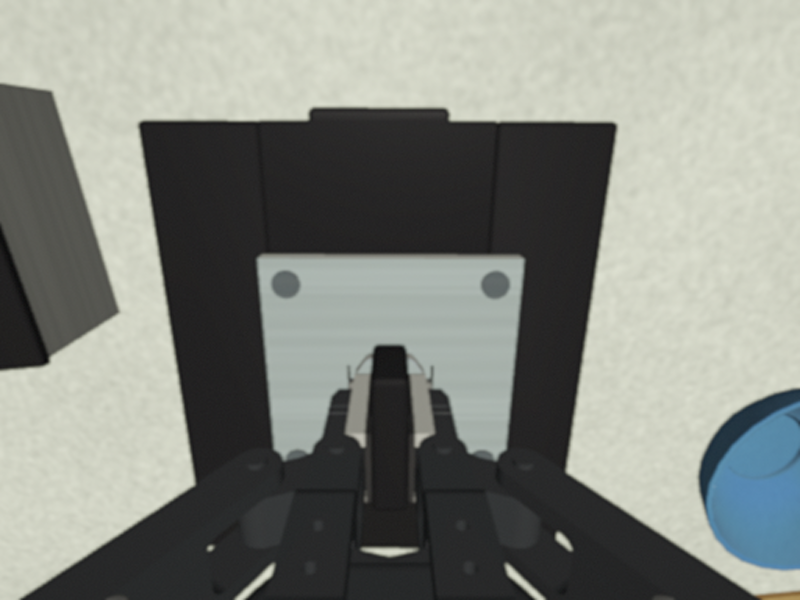

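Run:
```python
from turn import *
for z in (.117,.1185,.1195):
    h=arm.servo_line(tcp(15.5,z),vel=.01,force_limit=6); s,F,M=favg(4); print(z,h,round(s["time"],2),np.round(s["eef_pos"],4),np.round(F,2),np.round(M,3))
    if h: break
effector.gripper_to(0.5); s,F,M=favg(); print(s["time"],s["opening"],s["eef_pos"],F)
p=s["eef_pos"].copy(); arm.servo_line((p[0],p[1],.21),vel=.06,force_limit=6); arm.pause(.3)
s,F,M=favg(); print(s["time"],s["eef_pos"],F)
snap("wrist","w8")
```

```text
0.117 False 20.12 [ 0.5225 -0.1458  0.117 ] [1.18 0.11 4.35] [ 0.009 -0.25   0.028]
0.1185 False 20.56 [ 0.5224 -0.1458  0.1185] [ 1.42 -0.21  3.45] [-0.033 -0.298 -0.015]
0.1195 False 20.94 [ 0.5224 -0.1458  0.1195] [ 1.9  -0.44  3.29] [-0.032 -0.362  0.006]
21.4583 0.5008163617148724 [ 0.52209685 -0.14571842  0.11929616] [ 0.14822609 -0.00241968  0.22035139]
23.5167 [ 0.52207604 -0.14570582  0.20992893] [ 0.59886039  0.09628013 -0.07231325]
```

View pics/w8.png

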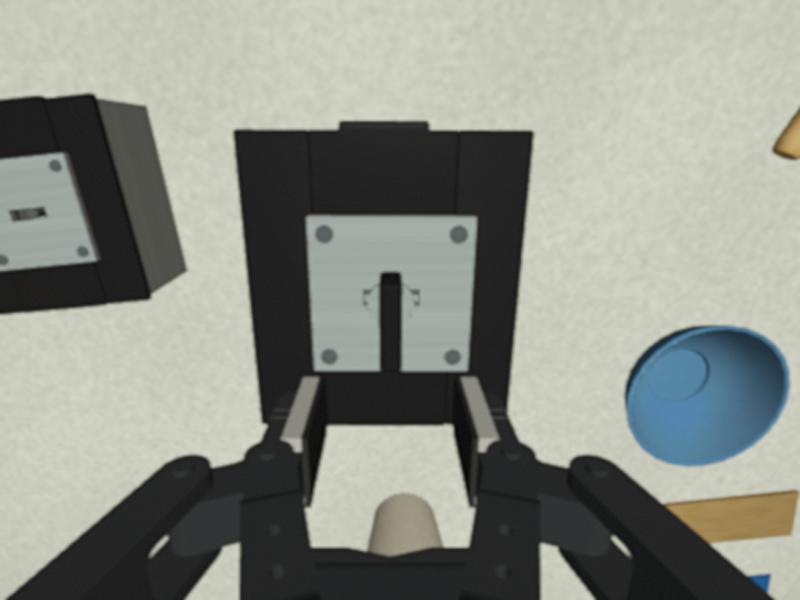

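Run:
```python
from turn import *
arm.goto((.60,.0,.28),down(np.deg2rad(15.5))); arm.pause(.2)
snap("side","s9"); snap("scene","c9"); print(state()["time"])
from fit import box
ims=[]
w8=dict(np.load("pics/w8.npz"))
for n,f,s,rr,k in [("wrist","w8",w8,(190,130,310,250),3),("side","s9",None,(255,125,315,185),6),("scene","c9",None,(165,175,225,235),6)]:
    x0,y0,x1,y1=rr;a=cv2.imread(f"pics/raw_{f}.png")[y0:y1,x0:x1]; a=cv2.resize(a,None,fx=k*260/360,fy=k*260/360,interpolation=cv2.INTER_CUBIC); kk=a.shape[0]/(y1-y0); b=a.copy()
    for B,col in [(box((.522,-.1444),np.deg2rad(105.5),.044,.011,.124,.150),(0,255,0)),(box((.522,-.1444),np.deg2rad(15.5),.09,.09,.102,.102),(255,0,0))]:
        q=[((proj(n,P,s)+.5-[x0,y0])*kk).astype(int) for P in B]
        for u in range(8):
            for v in range(u):
                if bin(u^v).count("1")==1: cv2.line(b,tuple(map(int,q[u])),tuple(map(int,q[v])),col,1)
    ims.append(np.vstack([a,b]))
cv2.imwrite("pics/ov9.png",np.hstack(ims))
```

```text
24.6167
```

View pics/ov9.png

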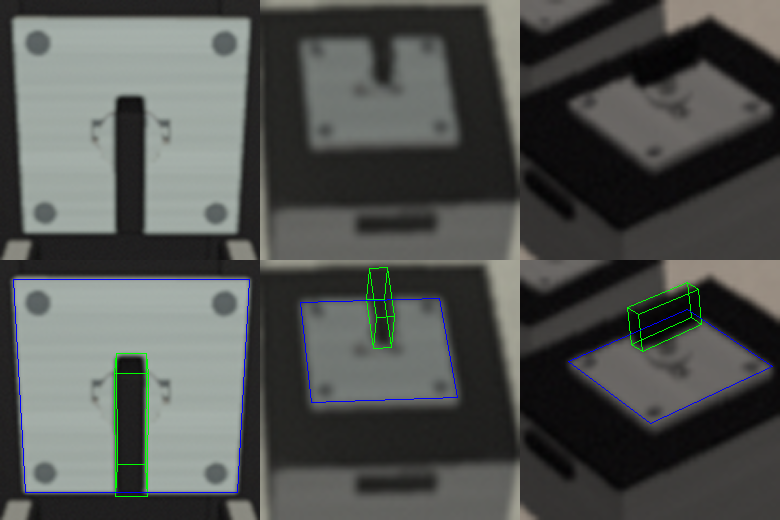

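View pics/c9.png

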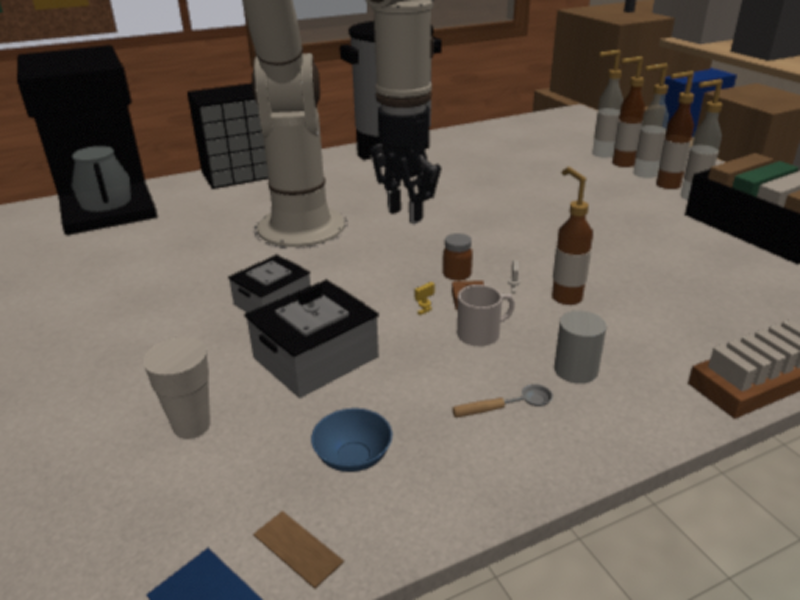

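View pics/s9.png

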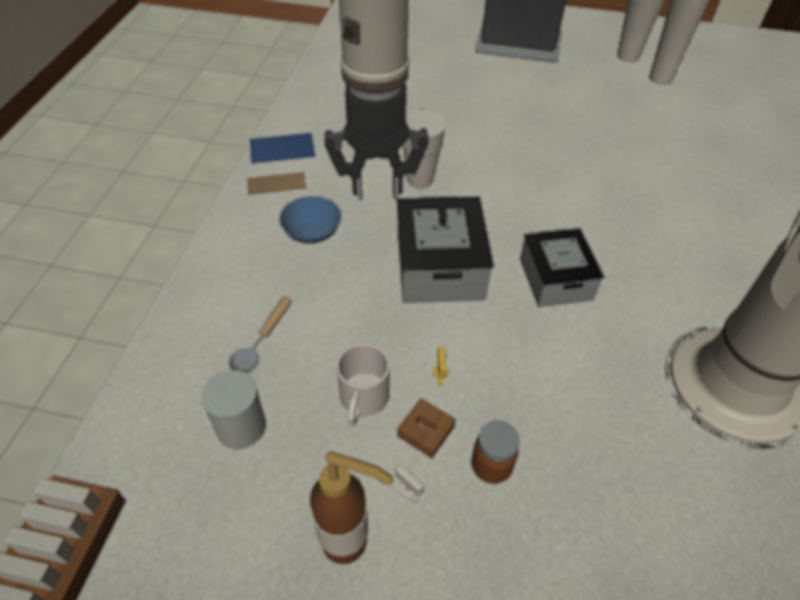

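Run:
```python
from turn import *
from fit import box
arm.goto((.522,-.1444,.23),down(np.deg2rad(105.5))); arm.pause(.3)
s,f=snap("wrist","w10"); print(s["time"])
ims=[]
for n,nm,s,rr in [("wrist","w8",dict(np.load("pics/w8.npz")),(200,160,300,260)),("wrist","w10",s,(200,130,300,230))]:
    x0,y0,x1,y1=rr;k=4;b=cv2.resize(cv2.imread(f"pics/raw_{nm}.png")[y0:y1,x0:x1],None,fx=k,fy=k,interpolation=cv2.INTER_CUBIC)
    for B,col in [(box((.522,-.1444),np.deg2rad(105.5),.044,.011,.124,.150),(0,255,0)),(box((.522,-.1444),np.deg2rad(15.5),.09,.09,.102,.102),(255,0,0))]:
        q=[((proj(n,P,s)+.5-[x0,y0])*k).astype(int) for P in B]
        for u in range(8):
            for v in range(u):
                if bin(u^v).count("1")==1: cv2.line(b,tuple(map(int,q[u])),tuple(map(int,q[v])),col,1)
    ims.append(b)
cv2.imwrite("pics/ov10.png",np.hstack(ims))
```

```text
26.4583
```

View pics/ov10.png

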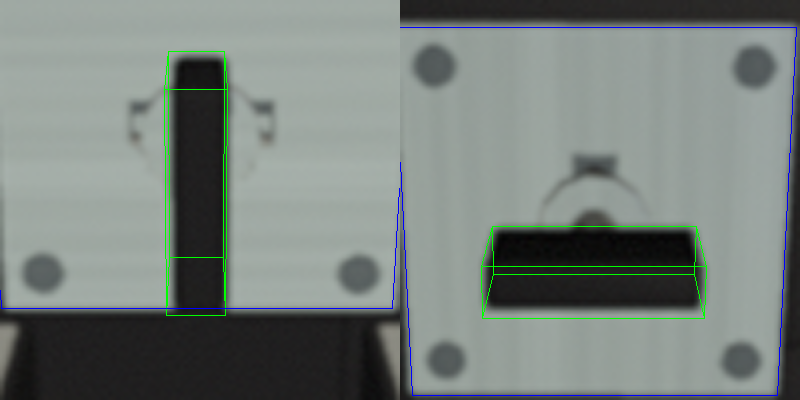

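Run:
```python
from h import *
s=state(); print(s["time"],s["eef_pos"],s["qd"].round(3)); order.job_done()
```

```text
26.5083 [ 0.52212922 -0.14416226  0.23004843] [ 0.003 -0.     0.002  0.003 -0.001  0.002  0.   ]
the job is handed in; nothing more can be done
```

I took the black T-key out of its stand, put it through the slot in the large bin's plate and turned it a quarter turn. It then rose into the groove and I let go. The job was handed in at 26.5 s; no verdict was reported.

- **Insertion:** I found the slot with the wrist camera and placed the key over it. It went in on the first descent without touching the rim, so no search by feel was needed. I met the collar once, at about 11 N, then backed off slightly before turning. The turn met almost no resistance.
- **Final pose:** Two wrist views show the handle lined up across the slot. It looks upright (by eye, within about 2°), centred, and at the height expected when locked. The height rests on the overlays and the spring force, as I did not measure it directly.
- **Other things:** In the last scene and side pictures nothing else looks moved. The gripper hung clear, about 8 cm above the key.
- **Checks that disagreed:**
  - The handle silhouettes came out slightly smaller than the drawn model. The fits that left height free gave handle heights of 20–37 mm, so I used 58 mm from the scene and side cameras.
  - The side camera differed from the wrist camera by about 2 mm, which is within the stated calibration.
  - While easing the key up I saw a small sideways load of about 2 N; it was gone after release.

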